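# Snap the battery cover home with the hand pusher

### The job

The yellow battery cover sits loosely in its recess in the back of the grey instrument case. Take the red-handled pusher out of its leaning rest, hold it upright and press the cover straight down with it until both ends have snapped fully home; do not press with the fingers. Then stand the pusher upright on its white foot on the bench, clear of the case and the rest, let go of it, and leave the other things on the bench where they are.

Things in the scene. Friction and masses are not known exactly. Their poses are not given: they have to be found in the camera images.
- case: Grey instrument case, face down in a black nest, fixed; nest 116 mm (x) by 156 mm (y), rim of the case 46 mm above the bench. Origin on the bench under its centre, z up, y along its long side. The recess over the origin, 50.4 mm (x) by 74.4 mm (y), is open at the top; its floor is 29 mm above the bench. A sprung catch in each end wall (+y, -y) holds the cover once pressed past it.
- cover: Yellow snap-in battery cover, loose, 48 mm (x) by 71 mm (y) by 14 mm, 40 g; origin at the centre of its underside, z up, x and y as the case's. At the start it lies level in the recess on the two catches, its underside about 37 mm and its top about 51 mm above the bench. Home, its underside lies on the recess floor at 29 mm and its flat top is at 43 mm.
- cover_end_a (a point): Middle of the +y end of the cover's top face, 35.5 mm from the centre.
- cover_end_b (a point): Middle of the -y end of the cover's top face, 35.5 mm from the centre.
- pusher: Hand pusher, 120 mm long, about 180 g (varies): white foot 24 (x) x 36 (y) x 12 mm, neck, square red handle 24 x 24 mm from 40 to 120 mm above the foot's underside. Origin at the centre of the foot's underside, z along the pusher to the handle's end. At the start it leans in its rest, handle end towards the robot, 35 degrees from vertical, its faces square with the rest.
- pusher_grip (a point): On the pusher's axis in the middle of the handle's upper part, 98 mm above the foot's underside: where to grip, across the two side faces (pusher y, level while it is in the rest). The handle is free above 75 mm from the foot.
- rest: Rest for the pusher, fixed: dark base plate 110 mm (x, -80 to +30 mm) by 70 mm (y) with an aluminium channel, open at the top and on its +x side, leaning 35 degrees from vertical to the rest's -x. Origin on the bench, 30 mm below the foot of the resting pusher. The back reaches 66 mm up along the pusher, the side cheeks 23 mm; it is drawn out along its own length.
- power_adapter: Black mains adapter, 46 x 126 x 30 mm, to the right; to be left alone. It stands on the right-hand leaf of the bench (beyond y = -0.165), whose top is 2 mm higher than the rest.
- relay_part: Relay, clear cover and black base, 50 x 28 x 22 mm, to the left; to be left alone.
- reel: Small reel of solder, 48 mm across, 36 mm high, to the right; to be left alone. It stands on the right-hand leaf of the bench (beyond y = -0.165), whose top is 2 mm higher than the rest.
- case_seat (a point): Where the centre of the cover's top face lies when the cover is home: 43 mm above the bench, over the case's origin, 3 mm below the rim. Pressing the cover in the middle takes about 7 to 10 N over the first 4 mm; then it snaps past the catches, goes on down freely and stops hard on the floor, after 8 mm in all.
Mind the look-alikes: they are no part of the job. Of the things shaped like the cover, the yellow one is meant.

How it is judged:
By the outcome, as a careful person would: the job done as asked, in the order asked, and still so for the second after the job is handed in, with the robot touching nothing.
It also fails if it takes over 45 s, if anything falls off the work surface, if the arm or the gripper's body presses on something with over 40 N, if the wrist force passes 120 N, or if a joint passes its speed limit or range.

### The arm

A 6-joint arm with a two-finger parallel gripper is mounted at the origin on a cart in front of the work surface, level with it; the furniture and walls round the work are solid. World frame = base frame: x ahead of the robot, y to its left, z up, the work surface at z = 0. Lengths are in mm, angles in degrees, forces in N, time in s.
With the tool pointing down it reaches from about 300 to 950 mm from the base axis. Payload 3.1 kg.
Tool frame: the origin (TCP) lies midway between the tips of the shut fingers; the grasp point (between the pads) lies 19 mm behind it (bot.grip_depth is the distance from the TCP to the grasp point, in mm); z points along the fingers, y is the line along which they close (so a half turn about z gives the same grasp; the last joint's range is limited). The gripper opens to 85 mm and grips with 20 to 120 N. Pads are 22 mm wide; open, the fingers measure 114 mm over their backs; the gripper's body (76 mm by 85 mm) begins 54 mm behind the grasp point. The pads swing forward as they close: fully open they stand 13 mm farther back than shut.
Start: joints at [-72.175, 17.653, 93.61, -0, 68.738, -3.994], TCP at [232.264, -580.246, 231.272] pointing down, gripper open.
Joint ranges: [-175.34, 175.34], [-45.06, 112.39], [2.9, 150.54], [-68.45, 248.45], [3.09, 151.38], [-168.51, 168.51]. Speed limits (degrees/s): [159.86, 159.86, 180, 180, 180, 180].

### API

Orientations are given as [roll, pitch, yaw] about the fixed x, y, z axes, in that order (R = Rz(yaw) Ry(pitch) Rx(roll)).
In Python, from cell import bot gives the robot as it stands. The module is installed in compiled form; this text tells all that it offers. Calls block until the motion is done:
- bot.move_ptp(position, orientation): joint-space move of the TCP to a pose.
- bot.move_l(position, speed=150, rotation=None): straight line of the TCP; rotation=None keeps the orientation; speed is the mean speed in mm/s.
- bot.goto_joints(angles): joint-space move.
- bot.move_gripper(opening, grip_force=None): finger opening in mm; grip_force is the grip in N (None keeps the last); returns when the fingers have stopped.
- bot.dwell(seconds).
- bot.ik(position, orientation): joint angles nearest the present ones, or None.
- bot.get_obs(): the state.
- bot.get_image(name): name is "side" or "top" or "wrist"; returns the picture (400x640x3 uint8, red, green, blue); there is no depth.
- bot.camera_params(name): a dict with "intrinsics" (3x3 intrinsics, pixels), "R" (3x3) and "t" (3): a world point X has camera coordinates R X + t. Camera axes: x right, y down, z forward; pixel columns grow to the right and rows downward; lengths in mm; the calibration is good to about 2 mm. The wrist camera is an equidistant fisheye: a pixel r from the principal point sees the ray r / f radians off the axis. A picture is of the moment at which its call begins: read the wrist's pose just before it. camera_params takes no time and is no camera call; for the wrist camera it gives the pose at the moment of the call.
A pose or a line that the arm cannot do raises bot.Unreachable and nothing moves.
- bot.close_job(): hands the job in; it is judged then, once.
The state is a dict: "time": time; "qpos": joint angles; "qvel": joint speeds; "tau": joint torques, N m; "position": TCP position; "tcp_rot": TCP orientation; "ft_force": force on the tool from outside, world axes, zero at the start; "moment": the same for the moment, N m; "gripper_width": finger opening in mm; "finger_force": force on a finger pad.
Only numpy, scipy, OpenCV 4.12 (cv2) and the standard library are available. Lean on these libraries where they do the work, as an engineer would, in place of code of your own. Each camera call takes 0.05 s, during which the arm holds its last target. There are 200 camera calls.

## Working session

There is one attempt and no reset: what is moved stays moved. The work goes in short steps, each a Python script; the robot and the scene stay as the last script left them, time stands still between calls to the robot, and variables do not carry over. Pictures are saved under pics/ and viewed, at most 10 in all, crops included, and the job is handed in when it is done.

```bash
mkdir -p pics; python3 - <<'E'
from cell import bot
import cv2,numpy as np
ims=[]
for n in ("top","side"):
    im=bot.get_image(n)[:,:,::-1]; cv2.imwrite(f"pics/{n}0.png",im)
    p=bot.camera_params(n); print(n,p["intrinsics"].tolist(),(-p["R"].T@p["t"]).round(0),p["R"].round(2).tolist())
print(bot.get_obs()["ft_force"],bot.get_obs()["time"],bot.get_obs()["tcp_rot"])
E
```

```text
top [[401.6281002131136, 0.0, 325.8124886832592], [0.0, 401.6281002131136, 195.94021518573766], [0.0, 0.0, 1.0]] [ 344.   42. 1163.] [[-0.01, -1.0, -0.0], [-0.99, 0.01, -0.13], [0.13, 0.0, -0.99]]
side [[489.8912545422865, 0.0, 325.6700196716214], [0.0, 489.8912545422865, 192.83114006331456], [0.0, 0.0, 1.0]] [ 333. 1147.  768.] [[-0.99, -0.17, 0.0], [-0.09, 0.52, -0.85], [0.14, -0.84, -0.53]]
[-0.65799709  0.70473406 -0.11882815] 0.1 [-1.79875810e+02 -8.50506993e-03  2.18188704e+01]
```

View pics/top0.png

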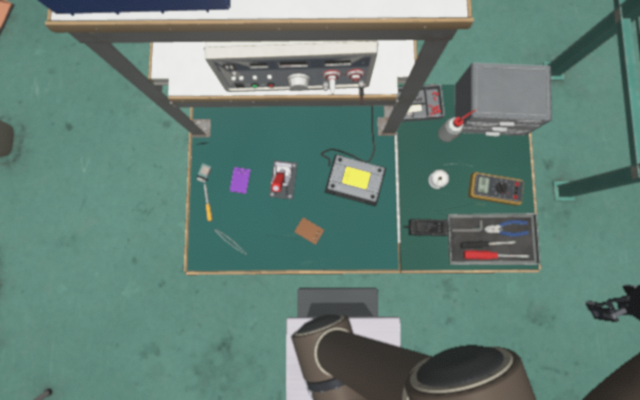

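View pics/side0.png

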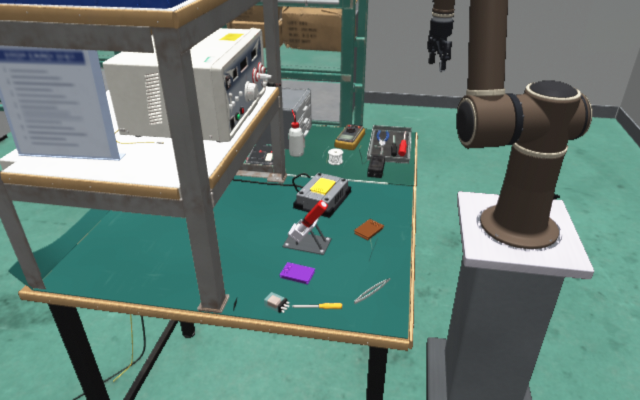

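The top view shows the yellow cover in the case at (356,178) and the pusher in its rest at (281,180).

Things that could be mistaken for them:
- **Cover:** the purple plate at (240,180), the brown plate at (309,231) and the yellow screwdriver handle at (209,212).
- **Pusher:** the red screwdriver at (495,255) and the bottle's red cap at (461,117).

I choose the yellow plate in the grey case and the red block in the leaning rest.

```bash
cat > h.py <<'E'
from cell import bot
import cv2,numpy as np
from scipy.spatial.transform import Rotation as Ro
def ray(p,uv,fish=False):
    K=p["intrinsics"]; R=np.array(p["R"]); c=-R.T@np.array(p["t"])
    d=np.array([(uv[0]-K[0][2])/K[0][0],(uv[1]-K[1][2])/K[1][1],1.])
    if fish:
        r=np.hypot(d[0],d[1]); d=np.array([d[0]/r*np.sin(r),d[1]/r*np.sin(r),np.cos(r)]) if r>1e-9 else d
    return c,R.T@d
def onz(p,uv,z,fish=False):
    c,d=ray(p,uv,fish); return c+d*(z-c[2])/d[2]
def tri(rs):
    A=0;b=0
    for c,d in rs:
        d=d/np.linalg.norm(d);M=np.eye(3)-np.outer(d,d);A=A+M;b=b+M@c
    return np.linalg.solve(A,b)
def mask(im,kind):  # im RGB
    h=cv2.cvtColor(np.ascontiguousarray(im),cv2.COLOR_RGB2HSV)
    if kind=="yellow": return cv2.inRange(h,(24,120,120),(36,255,255))
    return cv2.inRange(h,(0,140,80),(7,255,255))|cv2.inRange(h,(172,140,80),(180,255,255))
def blobs(m,amin=20):
    n,l,s,c=cv2.connectedComponentsWithStats(m)
    return [(int(s[i,4]),c[i].round(1),l==i) for i in range(1,n) if s[i,4]>=amin]
E
python3 - <<'E'
from h import *
for n in("top","side"):
    im=cv2.imread(f"pics/{n}0.png")[:,:,::-1];p=bot.camera_params(n)
    for k,z in(("yellow",51),("red",90)):
        for a,c,_ in blobs(mask(im,k)): print(n,k,a,c,onz(p,c,z).round(0))
T,S=bot.camera_params("top"),bot.camera_params("side")
for a in[(190,270),(190,107),(397,107),(398,270)]:print(a,onz(T,a,0).round(0))
# shelf front edge right corner, top (413,97)? side (279,92); upper shelf corner top(470,22) side (272,0)
print(tri([ray(T,(414,97)),ray(S,(279,92))]).round(0))
p=bot.camera_params("wrist");print(p["intrinsics"]);R=Ro.from_euler("xyz",bot.get_obs()["tcp_rot"],degrees=True).as_matrix()
c=-p["R"].T@p["t"];print("cam in tcp",R.T@(c-bot.get_obs()["position"]),"axis in tcp",R.T@p["R"][2])
E
```

```text
top yellow 398 [355.9 177.4] [541. -39.  51.]
top red 52 [458.1 121.3] [ 689. -320.   90.]
top red 99 [278.4 180.2] [528. 174.  90.]
top red 244 [479.4 254.5] [ 325. -358.   90.]
side yellow 91 [231.1  36.6] [ 1341. -1585.    51.]
side yellow 247 [322.4 185.8] [539. -32.  51.]
side yellow 59 [331.2 304.4] [441. 427.  51.]
side red 53 [294.3 121.7] [ 697. -374.   90.]
side red 105 [402.2 147.8] [ 324. -235.   90.]
side red 239 [315.  212.3] [524. 161.  90.]
(190, 270) [285. 436.   0.]
(190, 107) [769. 454.   0.]
(397, 107) [ 764. -169.    0.]
(398, 270) [ 281. -158.    0.]
[ 688. -159.  275.]
[[309.70691629   0.         320.57628834]
 [  0.         309.70691629 192.44812436]
 [  0.           0.           1.        ]]
cam in tcp [  79.84713218    0.20470038 -143.19930443] axis in tcp [-3.10970732e-01  5.92395936e-04  9.50419304e-01]
```

```bash
python3 - <<'E'
from h import *
import pickle
out=[]
for i,y in enumerate((-30,160)):
    bot.move_ptp([490,y,220],[180,0,180]); bot.dwell(.3)
    p=bot.camera_params("wrist"); im=bot.get_image("wrist"); out.append((p,im))
    cv2.imwrite(f"pics/w{i}.png",im[:,:,::-1])
    for k,z in(("yellow",51),("red",90)):
        for a,c,_ in blobs(mask(im,k),100): print(i,k,a,c,onz(p,c,z,True).round(1))
pickle.dump(out,open("w.pkl","wb")); print(bot.get_obs()["time"],bot.get_obs()["qpos"])
a=[cv2.resize(o[1],None,fx=1,fy=1)[:, :, ::-1] for o in out]
cv2.imwrite("pics/both.png",np.hstack([a[0][60:380,180:540],a[1][60:380,140:540]]))
E
```

```text
0 yellow 2675 [312.1 216.1] [539.6 -39.9  51. ]
0 red 724 [67.8 56.8] [ 341.9 -310.3   90. ]
0 red 1141 [512.4 215.4] [526.3 180.5  90. ]
1 yellow 142 [497.6 134.6] [444.2 358.7  51. ]
1 yellow 1894 [158.5 214.2] [540.  -36.4  51. ]
1 red 235 [ 8.  79.7] [ 342.6 -254.9   90. ]
1 red 864 [337.8 218.3] [526.1 175.   90. ]
1 red 177 [ 27.9 305.6] [ 715.1 -372.3   90. ]
3.7583 [ 1.31289255e+01  6.20535794e+00  1.08851042e+02 -7.31246868e-03
  6.49418693e+01 -7.67675727e+01]
```

View pics/both.png

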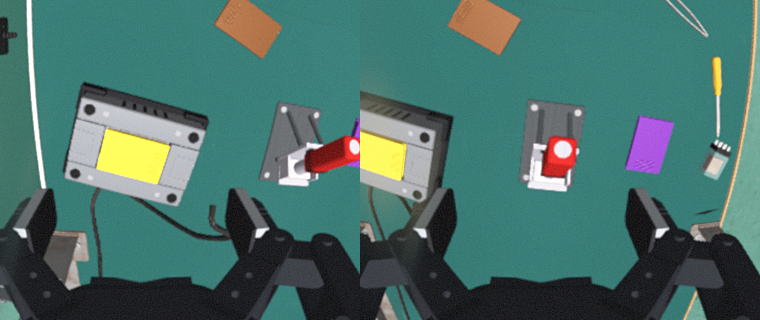

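The crops show the yellow cover in the case at about (133,157). The leaning pusher's end face, with a pale disc, is at about (562,150), and its plate points towards the robot. Next I check a close crop and take the yaws from the outlines.

```bash
python3 - <<'E'
from h import *
import pickle
W=pickle.load(open("w.pkl","rb"))
for i,(p,im) in enumerate(W):
    b=max(blobs(mask(im,"yellow")),key=lambda b:b[0])
    if i==0:
        c=max(cv2.findContours(b[2].astype(np.uint8),0,1)[0],key=len)[:,0,:]
        P=np.array([onz(p,q,51,True)[:2] for q in c],np.float32); print("cover",cv2.minAreaRect(P))
    x0=(300,470)[0] if i==1 else 430
    h=cv2.cvtColor(im,cv2.COLOR_RGB2HSV)
    m=((h[...,1]<70)&(h[...,2]>40)).astype(np.uint8)
    m|=(mask(im,"red")>0).astype(np.uint8)
    m=cv2.morphologyEx(m,cv2.MORPH_OPEN,np.ones((3,3)))
    for a,c,l in blobs(m,600):
        g=onz(p,c,4,True)
        if 480<g[0]<580 and 120<g[1]<230:
            q=max(cv2.findContours(l.astype(np.uint8),0,1)[0],key=len)[:,0,:]
            P=np.array([onz(p,u,4,True)[:2] for u in q],np.float32);print("plate+",i,a,cv2.minAreaRect(P))
            # edges: left/right/near plate edge points for x<520
            for s,f in(("L",np.max),("R",np.min)):
                pts=[(x,f(P[np.abs(P[:,0]-x)<3][:,1])) for x in range(455,575,8) if (np.abs(P[:,0]-x)<3).any()]
                print(s,np.round(pts,0).tolist())
            print("near x",P[:,0].min())
A=[cv2.resize(W[0][1][110:270,440:580],None,fx=2.8,fy=2.8,interpolation=2),cv2.resize(W[1][1][110:270,270:410],None,fx=2.8,fy=2.8,interpolation=2)]
cv2.imwrite("pics/push.png",np.hstack(A)[:,:,::-1])
E
```

```text
cover ((540.343505859375, -39.72511672973633), (71.81610107421875, 48.96662902832031), 74.27626037597656)
plate+ 0 4923 ((553.9581298828125, 219.99087524414062), (170.48211669921875, 115.19386291503906), 82.67776489257812)
L [[487.0, 166.0], [495.0, 211.0], [503.0, 212.0], [511.0, 211.0], [519.0, 210.0], [527.0, 213.0], [535.0, 277.0], [543.0, 294.0], [551.0, 298.0], [559.0, 302.0], [567.0, 304.0]]
R [[487.0, 142.0], [495.0, 142.0], [503.0, 141.0], [511.0, 139.0], [519.0, 139.0], [527.0, 137.0], [535.0, 137.0], [543.0, 136.0], [551.0, 135.0], [559.0, 134.0], [567.0, 133.0]]
near x 487.0632
plate+ 1 4759 ((549.1221923828125, 171.07952880859375), (71.5784683227539, 117.65894317626953), 82.87165832519531)
L [[487.0, 163.0], [495.0, 211.0], [503.0, 211.0], [511.0, 210.0], [519.0, 209.0], [527.0, 208.0], [535.0, 207.0], [543.0, 206.0], [551.0, 207.0], [559.0, 205.0], [567.0, 203.0]]
R [[487.0, 144.0], [495.0, 142.0], [503.0, 141.0], [511.0, 140.0], [519.0, 140.0], [527.0, 138.0], [535.0, 137.0], [543.0, 137.0], [551.0, 135.0], [559.0, 134.0], [567.0, 134.0]]
near x 487.63516
```

View pics/push.png

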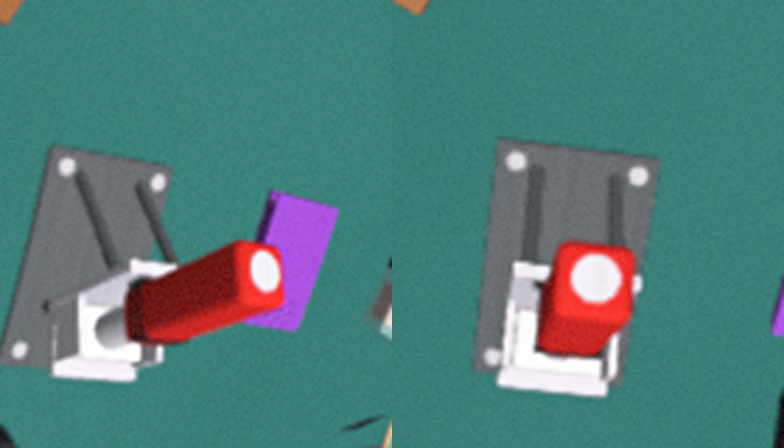

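The crop confirms the pusher in its rest, with the white end disc at (534.6,206.8) in view 0 and (342.9,209.3) in view 1. Rest yaw is about -6.7°, and case yaw is about -15.7° with a cover outline of 71.8×49 mm, which fits. Now I triangulate the disc and go to the pre-grasp.

```bash
cat >> h.py <<'E'
RY=-6.7
def tool(yaw,tilt):  # tool z tilted forward by tilt along heading yaw; camera on the robot side
    return (Ro.from_euler("z",yaw,degrees=True)*Ro.from_euler("y",-tilt,degrees=True)*Ro.from_euler("xyz",[180,0,180],degrees=True)).as_euler("xyz",degrees=True)
def axis(yaw,tilt): # pusher axis (foot->handle)
    return -(Ro.from_euler("xyz",tool(yaw,tilt),degrees=True).as_matrix()[:,2])
E
python3 - <<'E'
from h import *
import pickle
W=pickle.load(open("w.pkl","rb"))
rs=[]
for (p,im),g in zip(W,((534.6,206.8),(342.9,209.3))):
    h=cv2.cvtColor(im,cv2.COLOR_RGB2HSV)
    m=cv2.inRange(h,(0,0,150),(180,80,255))
    b=min(blobs(m,15),key=lambda b:np.hypot(*(b[1]-g))); print(b[:2]); rs.append(ray(p,b[1],True))
E=tri(rs); res=[np.linalg.norm(np.cross(E-c,d/np.linalg.norm(d))) for c,d in rs]
print("end",E.round(1),"res",np.round(res,1),"expected ~(502,176,128.3)")
print(axis(RY,35),tool(RY,35))
np.save("end.npy",E)
a=axis(RY,35)
for k in(80,-41): print(bot.ik(E+a*k,tool(RY,35)))
E
```

```text
(114, array([534.2, 206.6]))
(236, array([342.4, 209. ]))
end [501.4 176.2 129.1] res [0. 0.] expected ~(502,176,128.3)
[-0.56965928  0.06691959  0.81915204] [180.   35.  173.3]
[ 29.09025187  -8.00596598 133.72083298 -40.44612568  31.13576612
 -23.31824151]
[ 23.19483973  10.79503778 130.23309293 -65.77939598  18.26847195
  -0.130777  ]
```

```bash
python3 - <<'E'
from h import *
E=np.load("end.npy");a=axis(RY,35);o=tool(RY,35)
bot.move_gripper(60)
bot.move_ptp(E+a*50,o); bot.move_l(E-a*41,120); 
s=bot.get_obs();print(s["time"],s["position"],s["ft_force"],s["qpos"].round(0) if hasattr(s["qpos"],"round") else s["qpos"])
bot.move_gripper(15,90); s=bot.get_obs();print(s["time"],s["gripper_width"],s["finger_force"],s["ft_force"],s["moment"])
bot.move_l(E-a*41+a*8,40); s=bot.get_obs();print(s["ft_force"],s["gripper_width"])
bot.move_l(E-a*41+a*85,120); s=bot.get_obs();print(s["time"],s["ft_force"],s["gripper_width"],s["qpos"])
E
```

```text
5.9833 [525.26625966 173.37373769  95.70985419] [ 0.22577096 -0.78037167  1.07417205] [ 23.  11. 130. -66.  18.  -0.]
6.4 23.141702217790932 87.81245112419128 [-3.21117479  0.01326233  5.7186734 ] [-0.15708197  0.37525194 -0.15209328]
[ 0.41537559 -0.64665766  0.09663702] 22.804245089292625
7.5417 [ 0.66927798  0.22514287 -0.042642  ] 23.20769165222766 [ 27.13553576  -2.45312222 133.21199648 -45.78328024  26.46556874
 -18.6055236 ]
```

```bash
python3 - <<'E'
from h import *
o=tool(-15.7,0)
bot.move_ptp([470,150,200],o); bot.move_ptp([540.3,-39.7,160],o); bot.dwell(.3)
s=bot.get_obs();print(s["time"],s["position"],s["tcp_rot"],s["ft_force"],s["gripper_width"],s["qpos"].round(0))
pw=bot.camera_params("wrist");w=bot.get_image("wrist");d=bot.get_image("side")
cv2.imwrite("pics/w3.png",w[:,:,::-1]);cv2.imwrite("pics/s3.png",d[:,:,::-1])
a=cv2.resize(w[160:400,200:440],(480,480),interpolation=2)
b=cv2.resize(d[110:230,270:350],(320,480),interpolation=2)
cv2.imwrite("pics/both3.png",np.hstack([a,b])[:,:,::-1])
S=bot.camera_params("side")
def proj(X): q=S["R"]@np.array(X)+S["t"]; q=S["intrinsics"]@q; return (q[:2]/q[2]).round(1)
for z in(0,12,40,120): print(z,proj([540.3,-39.7,81+z]))
E
```

```text
9.4583 [540.35463301 -38.47101335 160.39469613] [1.79990152e+02 3.72867847e-02 1.64413230e+02] [ 0.81073405 -0.54748918 -1.84491468] 23.138568205396524 [ -9.  13. 108.   0.  59. -83.]
0 [322.4 175.4]
12 [322.4 171.6]
40 [322.4 162.9]
120 [322.4 136.7]
```

View pics/both3.png

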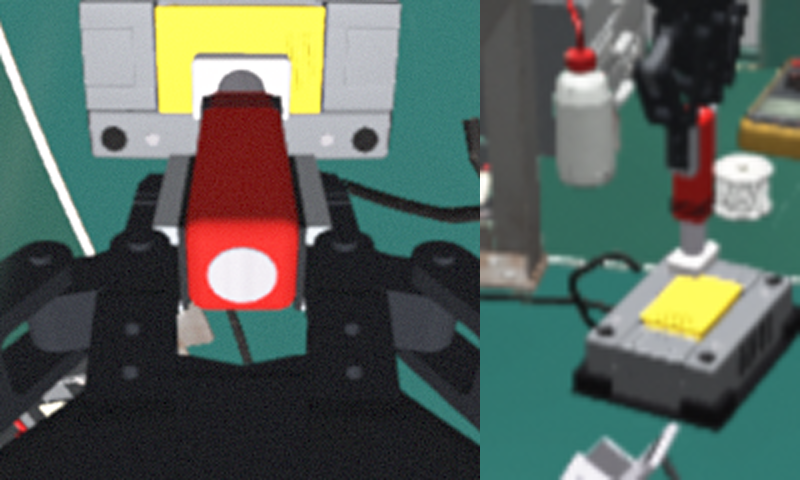

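The pusher is held over the cover with the foot at about (323,174) in the side view, as predicted. It looks roughly upright. I check the tilt numerically from the disc and the foot edge in the wrist view, (321.2,188).

```bash
python3 - <<'E'
from h import *
im=cv2.imread("pics/w3.png")[:,:,::-1];p=bot.camera_params("wrist");s=bot.get_obs()
R=Ro.from_euler("xyz",s["tcp_rot"],degrees=True).as_matrix();P=np.array(s["position"])
h=cv2.cvtColor(im,cv2.COLOR_RGB2HSV);m=cv2.inRange(h,(0,0,150),(180,80,255))
b=min(blobs(m,50),key=lambda b:np.hypot(*(b[1]-(320,297))));print(b[:2])
tl=lambda X:(R.T@(X-P)).round(1)
print("disc tool",tl(onz(p,b[1],P[2]+41,True)))
for e in((297.5,188.5),(345,187.5)):
  for z in(79,67): print(z,"foot edge tool",tl(onz(p,e,P[2]-z,True)))
b=max(blobs(mask(im,"yellow")),key=lambda b:b[0]);
c=np.argwhere(b[2]);print("yellow rows",c[:,0].min(),c[:,0].max(),"cols",c[:,1].min(),c[:,1].max())
r=c[:,0].min()+8
q=c[c[:,0]==r][:,1]
top=c[np.abs(c[:,1]-320)<30][:,0].min()
print("cover L,R at row, case frame tool",tl(onz(p,(q.min()-.5,r),51,True)),tl(onz(p,(q.max()+.5,r),51,True)),"near edge",tl(onz(p,(320,top-.5),51,True)))
for col in (285,355):
    t=c[c[:,1]==col][:,0].min();print("edge",tl(onz(p,(col,t-.5),51,True)))
E
```

```text
(739, array([320.6, 297. ]))
disc tool [  1.2  -0.1 -41. ]
79 foot edge tool [ 10.  -17.5  79. ]
67 foot edge tool [ 13.7 -16.6  67. ]
79 foot edge tool [10.8 18.2 79. ]
67 foot edge tool [14.5 17.2 67. ]
yellow rows 163 216 cols 277 362
cover L,R at row, case frame tool [ 16.  -36.6 109.3] [ 16.   34.4 109.3] near edge [ 23.2  -0.7 109.3]
edge [ 23.3 -30.  109.3]
edge [ 23.3  28.6 109.3]
```

Handle leans about 1.3° towards the robot. I correct this with the tool tilt, centre the foot on the cover and press in small steps while watching the force.

```bash
python3 - <<'E'
from h import *
s=bot.get_obs();P=np.array(s["position"]);R=Ro.from_euler("xyz",s["tcp_rot"],degrees=True).as_matrix()
tgt=P+R@np.array([-.9,-1.4,0]); o=tool(-15.7,-1.3)
tgt[2]=140
bot.move_l(tgt,60,o); bot.dwell(.2)
s=bot.get_obs();e=tgt-np.array(s["position"]);print("err",e.round(2),s["tcp_rot"])
c=tgt+e*[1,1,1]; f0=s["ft_force"][2]; print(f0)
for z in np.arange(138,112,-1.):
    c[2]=z+e[2]; bot.move_l(c,25); bot.dwell(.05); s=bot.get_obs(); f=s["ft_force"]
    print(z,np.round(s["position"],1),np.round(f,1),np.round(s["moment"],2),round(s["gripper_width"],1))
    if f[2]-f0>32: break
print(s["time"])
E
```

```text
err [-0.27  0.09 -0.3 ] [179.99511571  -1.26362757 164.29409744]
-2.272771261945341
138.0 [540.5 -40.4 137.7] [-0.2  0.1 -2.3] [ 0.01 -0.03 -0.  ] 23.0
137.0 [540.6 -40.4 136.7] [-0.9 -0.3 -2.3] [ 0.01 -0.05  0.02] 23.3
136.0 [540.6 -40.4 135.7] [ 0.2  0.  -1.8] [ 0.01 -0.01  0.05] 23.1
135.0 [540.5 -40.4 134.6] [ 0.4  0.4 -1.8] [-0.02  0.01  0.04] 23.3
134.0 [540.5 -40.4 133.7] [ 0.5  0.  -1. ] [-0.03  0.02 -0.06] 22.9
133.0 [540.5 -40.4 132.7] [ 0.7 -0.6 -0.9] [-0.1  -0.03  0.02] 23.2
132.0 [540.8 -40.5 131.9] [ 0.5 -0.9 -0.3] [-0.01 -0.1  -0.02] 23.2
131.0 [541.1 -40.5 131.2] [0.6 0.5 0.4] [-0.06 -0.05 -0.02] 22.8
130.0 [541.2 -40.5 130.3] [0.  0.  4.8] [-0.07 -0.11 -0.04] 23.0
129.0 [541.2 -40.5 129. ] [ 1.8 -0.7  3.8] [-0.1  -0.26  0.04] 22.9
128.0 [539.5 -40.2 126.6] [ 0.6 -0.6  0.1] [-0.02 -0.2   0.01] 22.6
127.0 [539.7 -40.2 125.9] [ 0.4  0.5 -1. ] [0.02 0.03 0.01] 22.8
126.0 [540.5 -40.4 125.6] [-0.2  0.2 -0.6] [-0.02 -0.07 -0.02] 23.4
125.0 [540.6 -40.4 124.7] [-0.6 -0.1 -1.6] [ 0.04  0.   -0.04] 22.9
124.0 [540.6 -40.4 123.7] [-0.   0.  -0.7] [-0.09  0.01 -0.01] 23.2
123.0 [540.8 -40.5 123.6] [-2.9 -0.1  5.9] [0.06 0.48 0.01] 22.8
122.0 [541.  -40.5 123.6] [-3.4  0.   8.9] [0.13 0.84 0.01] 23.0
121.0 [541.1 -40.5 123.6] [-5.3  0.4 14.9] [ 0.17  1.17 -0.03] 23.3
120.0 [541.3 -40.6 123.6] [-7.5 -0.2 19.6] [ 0.25  1.59 -0.  ] 22.9
119.0 [541.4 -40.5 123.5] [-7.6  1.  25.1] [ 0.26  1.97 -0.01] 22.7
118.0 [541.5 -40.6 123.5] [-9.9  0.4 30.8] [ 0.31  2.33 -0.02] 22.8
16.5417
```

The force trace shows it plainly: contact at about 131.5, snap at about 128, hard stop at 123.6, so 8 mm in all. I lift off, move to the clear area in front of the case, and check both the cover and the pusher in hand.

```bash
python3 - <<'E'
from h import *
import pickle
P=np.array(bot.get_obs()["position"]);o=tool(-15.7,-1.3)
bot.move_l([P[0],P[1],190],100); bot.dwell(.2)
p0=bot.camera_params("wrist");w0=bot.get_image("wrist")
bot.move_l([405,-45,130],150); bot.dwell(.3)
p=bot.camera_params("wrist");s=bot.get_obs();w=bot.get_image("wrist");S=bot.get_image("side");T=bot.get_image("top")
pickle.dump((p0,w0,p,w,s,S),open("q.pkl","wb"))
print(s["time"],s["position"],s["tcp_rot"],s["gripper_width"])
R=Ro.from_euler("xyz",s["tcp_rot"],degrees=True).as_matrix();X=np.array(s["position"])
sp=bot.camera_params("side")
b=[b for b in blobs(mask(S,"yellow"),100)]
for q in b: print(q[:2],"on z43",onz(sp,q[1],43).round(1))
b=[b for b in blobs(mask(T,"yellow"),100)]
for q in b: print("top",q[:2],"on z43",onz(bot.camera_params("top"),q[1],43).round(1))
b=max(blobs(mask(w0,"yellow")),key=lambda b:b[0]);print(b[:2])
A=[cv2.resize(S[150:230,270:370],(500,400),interpolation=2),cv2.resize(w[160:400,230:410],(300,400),interpolation=2)]
cv2.imwrite("pics/chk.png",np.hstack(A)[:,:,::-1])
E
```

```text
19.1083 [405.53704071 -45.02969143 130.18810829] [179.9968837   -1.27237367 164.30940762] 23.067218610290723
(212, array([322.6, 186.8])) on z43 [539.9 -40.1  43. ]
top (361, array([355.1, 176.9])) on z43 [544.  -36.9  43. ]
(2601, array([324.2, 175.1]))
```

View pics/chk.png

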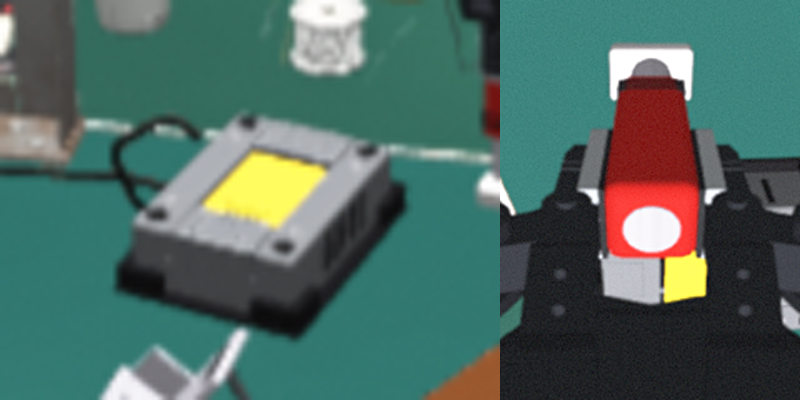

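The side view shows the cover sunk below the rim, with the recess wall visible at its far end around (290,155). The in-hand pose is unchanged, with the disc at (321,297) and the foot edge at row 187.5. Placing now; if the cover is home, bench contact should come at TCP z ≈ 80.6.

```bash
python3 - <<'E'
from h import *
c=np.array(bot.get_obs()["position"]);f0=bot.get_obs()["ft_force"][2]
bot.move_l([c[0],c[1],85],80); bot.dwell(.2)
for z in np.arange(84,76,-.5):
    bot.move_l([c[0],c[1],z],20); bot.dwell(.05); s=bot.get_obs(); f=s["ft_force"][2]-f0
    print(z,round(s["position"][2],1),round(f,1),np.round(s["moment"],2))
    if f>5: break
bot.move_gripper(32); bot.dwell(.2); bot.move_gripper(50)
P=bot.get_obs()["position"]; print(P,bot.get_obs()["time"])
bot.move_l([P[0],P[1],P[2]+120],120)
bot.move_l([470,-45,300],150); bot.dwell(.2)
p=bot.camera_params("wrist");w=bot.get_image("wrist");S=bot.get_image("side")
b=max(blobs(mask(w,"yellow")),key=lambda b:b[0])
q=max(cv2.findContours(b[2].astype(np.uint8),0,1)[0],key=len)[:,0,:]
Q=np.array([onz(p,u,43,True)[:2] for u in q],np.float32);print(b[:2],cv2.minAreaRect(Q))
A=[cv2.resize(S[130:230,270:410],(392,280),interpolation=2),cv2.resize(w[80:300,210:430],(400,400),interpolation=2)]
A[0]=cv2.copyMakeBorder(A[0],0,120,0,0,0)
cv2.imwrite("pics/fin.png",np.hstack(A)[:,:,::-1]); print(bot.get_obs()["time"])
E
```

```text
84.0 84.1 -0.2 [ 0.    0.01 -0.02]
83.5 83.5 0.4 [-0.05 -0.04  0.01]
83.0 83.0 1.0 [ 0.02 -0.05  0.01]
82.5 82.5 0.9 [-0.04 -0.06 -0.  ]
82.0 82.0 0.6 [0.03 0.01 0.01]
81.5 81.5 1.2 [ 0.01 -0.02 -0.01]
81.0 81.0 0.6 [-0.   -0.03 -0.03]
80.5 80.6 1.4 [0.02 0.03 0.  ]
80.0 80.6 6.7 [0.1  0.41 0.02]
[405.14061029 -45.00051879  79.98737407] 23.65
(1741, array([339.4, 208.4])) ((541.2906494140625, -38.204368591308594), (70.70226287841797, 48.55509567260742), 74.08590698242188)
26.0417
```

View pics/fin.png

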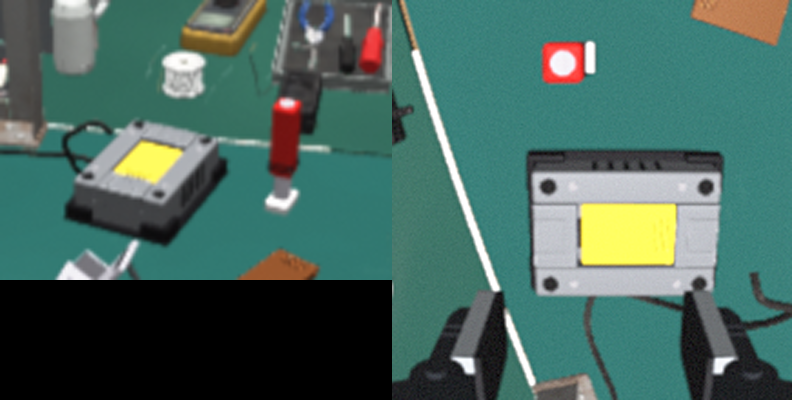

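Bench contact at TCP z = 80.6 puts the cover's top at 43.0 mm, so it is home. Its outline on the 43 mm plane is 70.7×48.6 mm, which fits a level cover. The pusher stands upright on its foot, at (285,160) in the side crop, and the gripper is clear.

```bash
python3 -c "
from cell import bot
print(bot.close_job())"
```

```text
the job is handed in; nothing more can be done
None
```

I handed the job in at about 26 s of the 45 s allowed: the yellow cover is pressed home (top at about 43 mm) and the pusher stands upright and released on the bench in front of the case. I don't have the judge's result.

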